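Battery blocks into an opened backup power unit: seat one, hold the other ready

ROBOT

A 6-joint arm with a two-finger parallel gripper is mounted at the origin on the work surface. World frame = base frame: x ahead of the robot, y to its left, z up, the work surface at z = 0. Lengths are in m, angles in rad, forces in N, time in s.
With the tool pointing down it reaches from about 0.35 to 0.85 m from the base axis. Payload 8.1 kg.
Tool frame: the origin (TCP) lies between the finger pads; the fingertips stand 25 mm ahead of it and the grasp point (between the pads) lies 6 mm ahead of it; z points along the fingers, y is the line along which they close (so a half turn about z gives the same grasp; the last joint's range is limited). The gripper opens to 93 mm and grips with 3 to 60 N. Pads are 15 mm wide; open, the fingers measure 128 mm over their backs; the gripper's body (75 mm by 188 mm) begins 65 mm behind the grasp point.
Start: joints at [-0.085, 0.13, 1.488, -0, 1.523, -0.085], TCP at [0.6, 0, 0.244] pointing down, gripper open.
Joint ranges: [-2.96, 2.96], [-0.89, 2.26], [0.02, 2.5], [-1.34, 4.48], [0, 2.73], [-2.66, 2.66]. Speed limits (rad/s): [2.39, 2.39, 2.79, 3.14, 3.14, 3.14].

INTERFACE

Orientations are given as a rotation vector (axis times angle).
In Python, from plant import robot gives the robot as it stands.
- The arm moves only by the tool arm_command, never from a script. Its argument "increments" is text: rows parted by semicolons, each of 5 numbers parted by spaces: the closure, from 0 (fully open) to 1 (shut), then the shift along the tool's x, y, z in mm, then the turn about the tool's z in rad. A call has 1 to 5 rows; each row is the pose to reach, as a shift and turn from the pose commanded when the call began, along the tool's axes at that moment; what a row does not reach only later rows make up. A row lasts 1/10 s, in which the tool goes at most 50 mm and 8.59 degrees, less where a joint would pass 70% of its speed; a pose out of reach is approached as far as the arm can. A call with a gripper value outside its range is refused whole. The fingers move at their own pace and stop on an object; "grip_force" is the grip in N (left out, the last holds). Time passes only in rows, so rows that repeat a pose let the fingers close. It gives the time, the measured TCP pose, the force, the opening and the grip force at its end, in the units of the state.
- robot.read_state(): the state, without advancing time (a new reading comes with each control period).
- robot.read_camera(name): name is "scene" or "side" or "wrist"; returns the picture (420x560x3 uint8, blue, green, red); there is no depth.
- robot.camera_model(name): a dict with "fx", "fy", "cx", "cy" (pixels), "eye" and "rotation" of the camera in the world. Camera axes: x right, y down, z forward; pixel columns grow to the right and rows downward; lengths in m; the calibration is good to about 2 mm. The wrist camera is an equidistant fisheye: a pixel r from the principal point sees the ray r / f radians off the axis. A picture is of the moment at which its call begins: read the wrist's pose just before it. camera_model takes no time and is no camera call; for the wrist camera it gives the pose at the moment of the call.
- robot.close_job(): hands the job in; it is judged then, once.
The state is a dict: "t": time; "q": joint angles; "dq": joint speeds; "joint_torque": joint torques, N m; "tool_pos": TCP position; "orientation": TCP orientation; "force": force on the tool from outside, world axes, zero at the start; "wrist_torque": the same for the moment, N m; "opening": finger opening in m; "gripper_force": force on a finger pad.
Only numpy, scipy, OpenCV 4.12 (cv2) and the standard library are available. Lean on these libraries where they do the work, as an engineer would, in place of code of your own. Each camera call takes 0.05 s, during which the arm holds its last target. There are 200 camera calls.

TASK

Put one of the two battery blocks fully down in the opened power unit's compartment farther from the cable glands, tabs end towards the glands, and let go of it. Then carry the other one across and finish still holding it, the same way round and level, squared up about one centimetre above the rim of the empty compartment and touching neither the unit nor the seated battery, so that I can peel the adhesive pad under it before it goes down. Set the batteries down without dropping them, keep clear of the toolbox and of the unit's circuit board, and leave everything else on the bench where it is.

Things in the scene. Friction and masses are not known exactly. Their poses are not given: they have to be found in the camera images.
- battery_a: one of two identical sealed battery blocks: grey box with black lid, 97 long (own x) x 43 wide (y) x 52 high, 0.57 kg, upright on the bench at any yaw. Origin: centre of its underside; z up; +x to the tabs end, where the lid ends and a grey step 46 high, 20 long, carries two upright metal tabs (6 wide, tops 56 high, 24 apart). Grip across the 43 mm width at mid-length
- battery_b: the second of two identical sealed battery blocks: grey box with black lid, 97 long (own x) x 43 wide (y) x 52 high, 0.57 kg, upright on the bench at any yaw. Origin: centre of its underside; z up; +x to the tabs end, where the lid ends and a grey step 46 high, 20 long, carries two upright metal tabs (6 wide, tops 56 high, 24 apart). Grip across the 43 mm width at mid-length
- battery_a_tabs (a point): point midway between the tops of the two tabs of battery_a: 39 mm from the battery's middle towards its terminal end (+x), 56 mm above its underside
- battery_b_tabs (a point): the same point on battery_b
- unit: opened backup power unit, fixed: cream steel tray 310 (own x) x 210 (y), walls 45 high. Origin: centre of its underside; +x points to the end wall with two black cable glands (26 wide, sticking out 24), within 0.25 rad of world +x. Two compartments in a row along x at y = -45; transformer (45 high) and circuit board on the +y side
- bay_inner (a point): inner battery compartment: centre of its white adhesive pad's top, where a seated battery's underside centre comes to lie, its length along x. Axes as the unit. A 3 mm steel lip surrounds it, inside 104 (x) x 50 (y), rim 10.5 above this point; 30 mm free beside the lip on both long sides. 53.5 mm to -x of the unit's middle, farther from the glands: the first battery goes here
- bay_gland (a point): gland-end battery compartment: centre of its white adhesive pad's top, where a seated battery's underside centre comes to lie, its length along x. Axes as the unit. A 3 mm steel lip surrounds it, inside 104 (x) x 50 (y), rim 10.5 above this point; 30 mm free beside the lip on both long sides. 53.5 mm to +x of the unit's middle, next to the glands: hold the second battery above it
- board: green circuit board in the unit, 200 (x) x 80 (y), with components up to 43 mm above the tray's underside; fixed. Origin: centre of its underside, 3 mm above the tray's underside; axes as the unit. Do not touch
- toolbox: open blue-green steel toolbox with tools, 340 (x) x 130 (y) x 108 high, fixed, nearly square to the bench, standing between the batteries and the unit; origin at the centre of its underside. Carry over it without touching
- adaptor: black plug-in mains adaptor 78 x 52 x 44 high with two brass pins up to 61 high, loose, among the batteries and much like them in size; origin at the centre of its underside. Leave alone
- jar: yellow jar with steel lid, 62 in diameter, 84 high, loose, beyond the toolbox; origin at the centre of its underside. Leave alone
- tape: black roll of tape lying flat, 68 in diameter, 19 high, loose, near the batteries; origin at the centre of its underside. Leave alone
- multimeter: yellow and black multimeter lying on its back, 140 x 72 x 43 high, loose, at the left; origin at the centre of its underside. Leave alone
- screwdriver: screwdriver lying on the bench beyond the toolbox, loose, under 35 high. Leave alone
There are look-alikes about, which are no part of the job. What is shaped like the battery_b but green or pink is not meant.

How it is judged:
On the way:
1. one battery stands fully down in the compartment farther from the glands, tabs end towards the glands, let go and at rest (((x of battery_a in the frame of bay_inner between -0.006 and 0.006 m and y of battery_a in the frame of bay_inner between -0.006 and 0.006 m and x of battery_a_tabs in the frame of bay_inner above 0.02 m and angle between the x axis of battery_a and the x axis of unit, either way round below 0.09 rad and angle between battery_a's own z axis and vertical below 0.08 rad and linear speed of battery_a below 0.02 m/s and z of battery_a in the frame of bay_inner between -0.003 and 0.003 m and contact force between battery_a and the fingers below 0.1 N) or (x of battery_b in the frame of bay_inner between -0.006 and 0.006 m and y of battery_b in the frame of bay_inner between -0.006 and 0.006 m and x of battery_b_tabs in the frame of bay_inner above 0.02 m and angle between the x axis of battery_b and the x axis of unit, either way round below 0.09 rad and angle between battery_b's own z axis and vertical below 0.08 rad and linear speed of battery_b below 0.02 m/s and z of battery_b in the frame of bay_inner between -0.003 and 0.003 m and contact force between battery_b and the fingers below 0.1 N))), for 0.2 s.
At the end, for the whole second after the job is handed in: one battery down in the inner bay (3 mm), let go; the other held still over the gland-end bay, underside 2 to 22 mm above the rim, level (0.08 rad), touching neither unit nor battery; both tabs end to the glands, centred within 6 mm in x and y, square within 0.09 rad (((x of battery_a in the frame of bay_inner between -0.006 and 0.006 m and y of battery_a in the frame of bay_inner between -0.006 and 0.006 m and x of battery_a_tabs in the frame of bay_inner above 0.02 m and angle between the x axis of each of battery_a, battery_b and the x axis of unit, either way round below 0.09 rad and angle between each of battery_a, battery_b's own z axis and vertical below 0.08 rad and linear speed of each of battery_a, battery_b below 0.02 m/s and z of battery_a in the frame of bay_inner between -0.003 and 0.003 m and contact force between battery_a and the fingers below 0.1 N and x of battery_b in the frame of bay_gland between -0.006 and 0.006 m and y of battery_b in the frame of bay_gland between -0.006 and 0.006 m and x of battery_b_tabs in the frame of bay_gland above 0.02 m and z of battery_b in the frame of bay_gland between 0.0125 and 0.0325 m and contact force between battery_b and the fingers above 2 N and contact force between battery_b and unit below 0.1 N and contact force between battery_b and battery_a below 0.1 N) or (x of battery_b in the frame of bay_inner between -0.006 and 0.006 m and y of battery_b in the frame of bay_inner between -0.006 and 0.006 m and x of battery_b_tabs in the frame of bay_inner above 0.02 m and angle between the x axis of each of battery_b, battery_a and the x axis of unit, either way round below 0.09 rad and angle between each of battery_b, battery_a's own z axis and vertical below 0.08 rad and linear speed of each of battery_b, battery_a below 0.02 m/s and z of battery_b in the frame of bay_inner between -0.003 and 0.003 m and contact force between battery_b and the fingers below 0.1 N and x of battery_a in the frame of bay_gland between -0.006 and 0.006 m and y of battery_a in the frame of bay_gland between -0.006 and 0.006 m and x of battery_a_tabs in the frame of bay_gland above 0.02 m and z of battery_a in the frame of bay_gland between 0.0125 and 0.0325 m and contact force between battery_a and the fingers above 2 N and contact force between battery_a and unit below 0.1 N and contact force between battery_a and battery_b below 0.1 N))); the arm keeps its last pose, push and grip.
It fails at once if a battery is dropped (falls freely for more than about 1 cm) ((contact force between battery_a and anything else below 0.05 N and linear speed of battery_a above 0.45 m/s) or (contact force between battery_b and anything else below 0.05 N and linear speed of battery_b above 0.45 m/s)).
It fails at once if the toolbox is knocked (over 2 N) (contact force between toolbox and anything else above 2 N).
It fails at once if the circuit board is touched (over 1 N) (contact force between board and anything else above 1 N).
It fails at once if another thing on the bench is moved by more than 20 mm (distance of any of adaptor, jar, tape, multimeter, screwdriver from where it was at the start of the episode above 0.02 m).
It also fails if it takes over 67 s, if anything falls off the work surface, if the arm or the gripper's body presses on something with over 40 N, if the wrist force passes 120 N, or if a joint passes its speed limit or range.

## Working session

There is one attempt and no reset: what is moved stays moved. The work goes in short steps, Python scripts to look and compute and a tool call to move; the robot and the scene stay as the last step left them, time stands still between calls to the robot, and variables do not carry over. Pictures are saved under pics/ and viewed, at most 10 in all, crops included, and the job is handed in when it is done.

Besides the shell and the picture viewer there is one more tool, called after "Call:" as a command line: name --argument value ..., lists and objects as JSON in quotes. arm_command: Moves the arm, as the interface text tells. Its arguments: {"type":"object","properties":{"increments":{"type":"string"},"grip_force":{"type":"number"}},"required":["increments"]}

```bash
mkdir -p pics; ls; python3 - <<'E'
from plant import robot
import cv2
s=robot.read_state();print(s['t'],s['tool_pos'],s['orientation'],s['force'])
for n in("scene","side","wrist"):
    m=robot.camera_model(n);print(n,m)
    cv2.imwrite(f"pics/{n}0.png",robot.read_camera(n))
E
```

```text
pics
0.0 [5.99473630e-01 5.51659032e-05 2.42610024e-01] [-2.22048954e+00 -2.22045548e+00  1.87613779e-03] [-0.45717759 -1.05975709 -0.2843094 ]
scene {'fx': 415.491175421849, 'fy': 415.491175421849, 'cx': 288.7767283830669, 'cy': 209.89672472380587, 'eye': array([1.24795256, 0.25062827, 1.0669293 ]), 'rotation': array([-1.67699236, -2.05688074,  0.69861536])}
side {'fx': 452.0282139612267, 'fy': 452.0282139612267, 'cx': 277.5011372033595, 'cy': 209.57664705199772, 'eye': array([ 0.26463406, -0.66609215,  0.74532815]), 'rotation': array([-2.2276521 ,  0.36877992, -0.16792307])}
wrist {'fx': 325.19226210127806, 'fy': 325.19226210127806, 'cx': 275.2329043168647, 'cy': 211.76441947766642, 'eye': array([0.59986601, 0.07462309, 0.38377727]), 'rotation': array([ 2.87176378e+00, -1.22564513e-03, -1.52799023e-03])}
```

View pics/scene0.png

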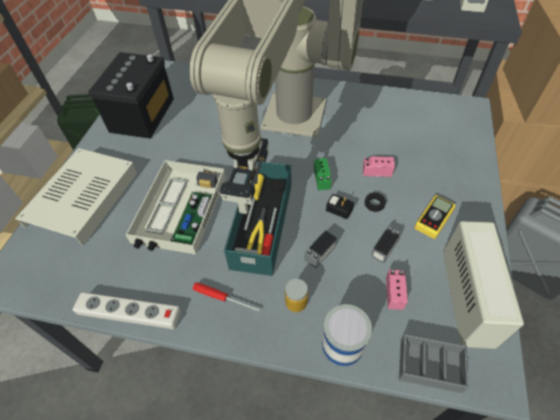

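View pics/side0.png

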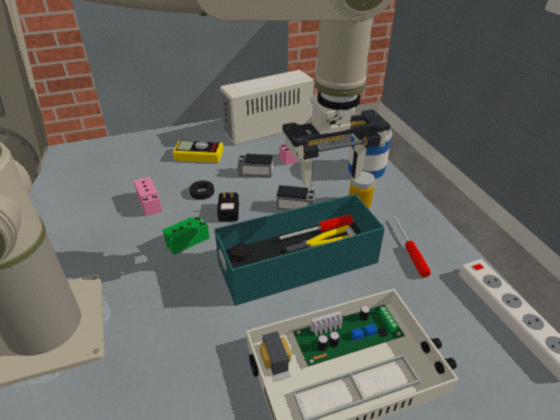

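View pics/wrist0.png

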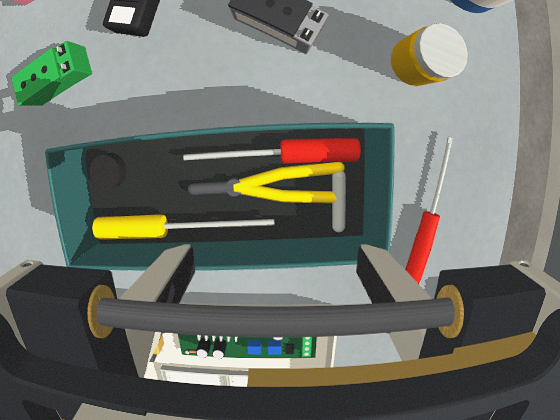

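Scene: unit at (178,205), toolbox (260,220), grey batteries at (322,245) and (386,243), adaptor (340,205), tape (375,201). Side: batteries at (295,198), (256,165); unit bays around (355,390). Wrist: the nearer battery at (275,22), tabs to the right (+x).

```bash
cat > h.py <<'E'
import numpy as np, cv2
from scipy.spatial.transform import Rotation as R
from plant import robot
def ray(m,name,px):
    px=np.atleast_2d(np.asarray(px,float)); u=(px[:,0]-m['cx'])/m['fx']; v=(px[:,1]-m['cy'])/m['fy']
    if name=='wrist':
        r=np.hypot(u,v)+1e-12; d=np.c_[u/r*np.sin(r),v/r*np.sin(r),np.cos(r)]
    else: d=np.c_[u,v,np.ones_like(u)]
    d=R.from_rotvec(m['rotation']).apply(d)
    return d/np.linalg.norm(d,axis=1,keepdims=True)
def plane(m,name,px,z):
    d=ray(m,name,px); return m['eye']+d*((z-m['eye'][2])/d[:,2])[:,None]
def proj(m,name,P):
    p=R.from_rotvec(m['rotation']).inv().apply(np.atleast_2d(P)-m['eye'])
    if name=='wrist':
        a=np.hypot(p[:,0],p[:,1])+1e-12; k=np.arctan2(a,p[:,2])/a
    else: k=1/p[:,2]
    return np.c_[m['fx']*k*p[:,0]+m['cx'],m['fy']*k*p[:,1]+m['cy']]
def tri(obs):
    "obs: list of (eye,dir) -> point, residual"
    A=0;b=0
    for e,d in obs:
        M=np.eye(3)-np.outer(d,d);A=A+M;b=b+M@e
    p=np.linalg.solve(A,b)
    return p,max(np.linalg.norm((np.eye(3)-np.outer(d,d))@(p-e)) for e,d in obs)
def snap(tag):
    m=robot.camera_model('wrist');im=robot.read_camera('wrist')
    cv2.imwrite(f'pics/{tag}.png',im);np.save(f'pics/{tag}.npy',m,allow_pickle=True);return m,im
def load(tag): return np.load(f'pics/{tag}.npy',allow_pickle=True).item()
E
python3 - <<'E'
from h import *
a=robot.camera_model('scene');b=robot.camera_model('side');np.set_printoptions(precision=3,suppress=True)
for n,p,q in[('batt1',(322,243),(295,195)),('batt2',(386,242),(256,163))]:
    print(n,tri([(a['eye'],ray(a,'scene',p)[0]),(b['eye'],ray(b,'side',q)[0])]),plane(a,'scene',p,.05),plane(b,'side',q,.05))
print(plane(a,'scene',[(171,161),(226,170),(190,250),(129,238)],.045))
print(plane(b,'side',[(249,330),(402,294),(452,374)],.045))
print(plane(a,'scene',[(260,170),(291,170),(270,270),(230,265)],.108))
E
```

```text
batt1 (array([0.596, 0.2  , 0.044]), np.float64(0.004603650869908858)) [[0.595 0.203 0.05 ]] [[0.596 0.188 0.05 ]]
batt2 (array([0.548, 0.384, 0.037]), np.float64(0.001996043149370956)) [[0.555 0.384 0.05 ]] [[0.544 0.363 0.05 ]]
[[ 0.368 -0.351  0.045]
 [ 0.371 -0.155  0.045]
 [ 0.691 -0.166  0.045]
 [ 0.688 -0.357  0.045]]
[[ 0.374 -0.165  0.045]
 [ 0.686 -0.181  0.045]
 [ 0.675 -0.362  0.045]]
[[ 0.405 -0.026  0.108]
 [ 0.386  0.069  0.108]
 [ 0.742  0.086  0.108]
 [ 0.748 -0.021  0.108]]
```

Call:
arm_command --increments "0 40 0 0 0; 0 90 0 0 0; 0 130 0 0 0; 0 130 0 0 0; 0 130 0 0 0"

```text
t: 0.65
tool_pos: [0.5996, 0.1308, 0.2431]
orientation: [-2.219, -2.224, 0.001]
force: [-0.1, -0.1, -0.2]
opening: 0.0927
gripper_force: 0.0
```

```bash
python3 -c "
from h import *
snap('w1');s=robot.read_state();print(s['t'],s['tool_pos'],s['dq'].max())"
```

```text
0.7 [0.59984813 0.12976526 0.24327374] 0.0032739873542435008
```

Call:
arm_command --increments "0 40 -40 0 0; 0 80 -40 0 0; 0 120 -40 0 0; 0 120 -40 0 0; 0 120 -40 0 0"

```text
t: 1.2
tool_pos: [0.5602, 0.2493, 0.2434]
orientation: [2.221, 2.221, -0.001]
force: [0.1, 0.0, -0.4]
opening: 0.093
gripper_force: 0.0
```

```bash
python3 -c "
from h import *
snap('w2');s=robot.read_state();print(s['t'],s['tool_pos'],s['dq'].max())
a=cv2.imread('pics/w1.png');b=cv2.imread('pics/w2.png')
cv2.imwrite('pics/w12.png',cv2.resize(np.vstack([a[:300],b[:300]]),None,fx=1,fy=1))"
```

```text
1.25 [0.56035726 0.24860911 0.24345323] 0.004434488569811272
```

View pics/w12.png

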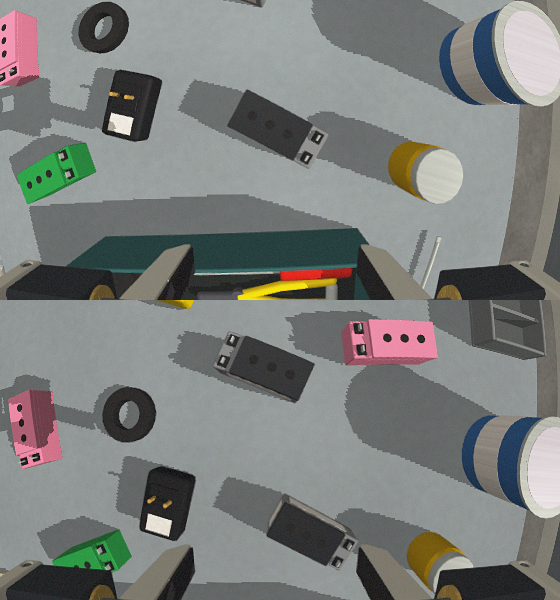

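Upper (w1): near battery lid centre (270,128), tabs at right (313,147). Lower (w2): the near battery at (310,533−300), tabs right; the far battery at (265,66), tabs left (227,48). I'll get another view for the far battery, then look at the unit.

Call:
arm_command --increments "0 40 20 0 0; 0 80 40 0 0; 0 80 40 0 0; 0 80 40 0 0"

```text
t: 1.65
tool_pos: [0.6006, 0.3285, 0.2423]
orientation: [-2.223, -2.22, 0.004]
force: [-0.2, -0.5, 0.7]
opening: 0.093
gripper_force: 0.0
```

```bash
python3 -c "
from h import *
snap('w3')
def crop(t,x,y):
    im=cv2.imread(f'pics/{t}.png');x0,y0=x-66,max(y-50,0)
    print(t,x0,y0);c=cv2.resize(im[y0:y0+100,x0:x0+133],(399,300),interpolation=cv2.INTER_CUBIC);return c
m3=load('w3');p=proj(m3,'wrist',[[.548,.384,.045],[.596,.2,.045]]).astype(int);print(p)
A=np.hstack([crop('w1',275,128),crop('w2',312,233)]);B=np.hstack([crop('w2',265,66),crop('w3',*p[0])])
cv2.imwrite('pics/c1.png',np.vstack([A,B]))"
```

```text
[[224 142]
 [271 299]]
w1 209 78
w2 246 183
w2 199 16
w3 158 92
```

View pics/c1.png

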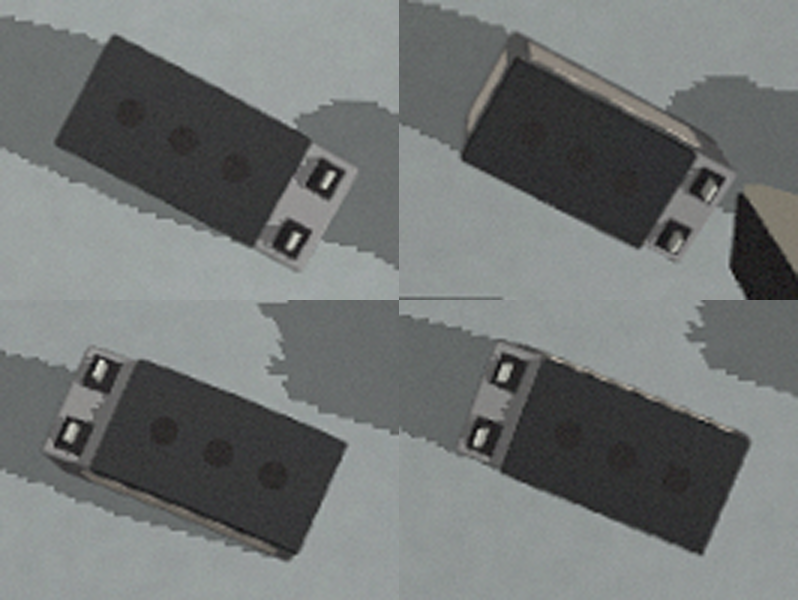

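Call:
arm_command --increments "0 -50 0 -20 0; 0 -100 0 -40 0; 0 -150 0 -60 0; 0 -200 0 -80 0; 0 -250 0 -80 0"

```text
t: 2.2
tool_pos: [0.6, 0.0912, 0.3267]
orientation: [2.22, 2.217, 0.007]
force: [0.9, 0.6, -0.4]
opening: 0.0928
gripper_force: 0.0
```

Call:
arm_command --increments "0 -50 0 0 0; 0 -100 0 0 0; 0 -150 0 0 0; 0 -200 0 0 0; 0 -250 0 0 0"

```text
t: 2.7
tool_pos: [0.5983, -0.1591, 0.3238]
orientation: [2.222, 2.217, 0.001]
force: [0.3, 0.1, -0.1]
opening: 0.0929
gripper_force: 0.0
```

Call:
arm_command --increments "0 -40 0 0 0; 0 -80 0 0 0; 0 -120 0 0 0; 0 -120 0 0 0; 0 -120 0 0 0"

```text
t: 3.2
tool_pos: [0.5984, -0.2775, 0.3231]
orientation: [2.225, 2.217, 0.0]
force: [-0.6, 0.5, -0.9]
opening: 0.0928
gripper_force: 0.0
```

```bash
python3 -c "
from h import *
m,_=snap('u1');s=robot.read_state();print(s['t'],s['tool_pos'],s['q'],m['eye'])
print(proj(m,'wrist',[[.37,-.16,.045],[.69,-.16,.045],[.69,-.36,.045],[.37,-.36,.045]]))"
```

```text
3.25 [ 0.59893319 -0.27621271  0.32314308] [-5.09929752e-01  2.75707104e-01  1.18003158e+00  2.17731398e-04
  1.68509374e+00 -5.07805816e-01] [ 0.59873551 -0.20284804  0.46410051]
[[109.41945462 101.89539827]
 [345.64088373  92.25338229]
 [340.89465089 239.80862938]
 [121.57419944 239.12499352]]
```

Crops give clean lid corners for both batteries (w1/w2 and w2/w3). Second unit view next, and triangulation.

Call:
arm_command --increments "0 -40 -50 0 0; 0 -60 -100 0 0; 0 -60 -120 0 0; 0 -60 -120 0 0; 0 -60 -120 0 0"

```text
t: 3.75
tool_pos: [0.4797, -0.3347, 0.3234]
orientation: [2.22, 2.22, 0.001]
force: [0.3, 0.2, 0.1]
opening: 0.0932
gripper_force: 0.0
```

```bash
python3 - <<'E'
from h import *
np.set_printoptions(precision=4,suppress=True)
snap('u2')
for t,o in(('u1',(85,75)),('u2',(140,20))):print(t,load(t)['eye'])
a=cv2.imread('pics/u1.png');b=cv2.imread('pics/u2.png')
m=load('u2');p=proj(m,'wrist',[[.37,-.16,.045],[.69,-.36,.045]]);print(p)
x0=int(p[0,0]-20)
x0=max(x0,0);y0=max(int(p[0,1])-25,0)
f=lambda im,x,y:cv2.resize(im[y:y+190,x:x+265],(795,570),interpolation=cv2.INTER_CUBIC)
print('u1 75 75; u2',x0,y0)
cv2.imwrite('pics/uc1.png',f(a,95,75));cv2.imwrite('pics/uc2.png',f(b,x0,y0))
T={'b1':{'w1':((209,78),[(113,36),(312,144),(255,247),(56,143)]),'w2':((246,183),[(121,58),(298,152),(241,248),(63,157)])},
 'b2':{'w2':((199,16),[(294,253),(92,171),(140,61),(347,143)]),'w3':((158,92),[(304,254),(103,166),(142,57),(349,140)])}}
for n,v in T.items():
    P=[]
    for i in range(4):
        ob=[]
        for t,(o,c) in v.items():
            m=load(t);ob.append((m['eye'],ray(m,'wrist',(np.array(c[i])+.5)/3-.5+o)[0]))
        p,r=tri(ob);P.append(p);print(n,p,round(r,4))
    P=np.array(P)
    for t,(o,c) in v.items():
        m=load(t);Q=plane(m,'wrist',(np.array(c)+.5)/3-.5+np.array(o),.052)
        d=Q[1]+Q[2]-Q[0]-Q[3];yaw=np.arctan2(d[1],d[0]);d/=np.linalg.norm(d)
        print(t,'len',np.linalg.norm(Q[1]-Q[0]),np.linalg.norm(Q[2]-Q[3]),'wid',np.linalg.norm(Q[3]-Q[0]),np.linalg.norm(Q[2]-Q[1]),'centre',Q.mean(0)+.010*d,'yaw',yaw)
E
```

```text
u1 [ 0.5987 -0.2028  0.4641]
u2 [ 0.4796 -0.2601  0.4644]
[[189.9428  51.2162]
 [422.2719 200.3728]]
u1 75 75; u2 169 26
b1 [0.5711 0.2414 0.0488] 0.0008
b1 [0.6388 0.204  0.0435] 0.0002
b1 [0.6184 0.1681 0.0505] 0.0003
b1 [0.5508 0.2045 0.0492] 0.0002
w1 len 0.07648208055240686 0.0766424400354854 wid 0.04122605598888187 0.04034467786090124 centre [0.6033 0.1996 0.052 ] yaw -0.4956068835330135
w2 len 0.07431433121535166 0.0762450681663342 wid 0.04220198816040485 0.04288875841772416 centre [0.6032 0.2012 0.052 ] yaw -0.5002347248723209
b2 [0.583  0.3486 0.0468] 0.0006
b2 [0.5119 0.3799 0.0401] 0.0007
b2 [0.5292 0.4179 0.0484] 0.0009
b2 [0.5998 0.3879 0.0495] 0.0005
w2 len 0.07391059697358687 0.07561890213029132 wid 0.04266385597480446 0.042066677339879364 centre [0.5474 0.3863 0.052 ] yaw 2.739907541864231
w3 len 0.07645960906749164 0.07634568789149011 wid 0.042100384258947104 0.040014199123069825 centre [0.5475 0.3882 0.052 ] yaw 2.724840692573819
```

View pics/uc1.png

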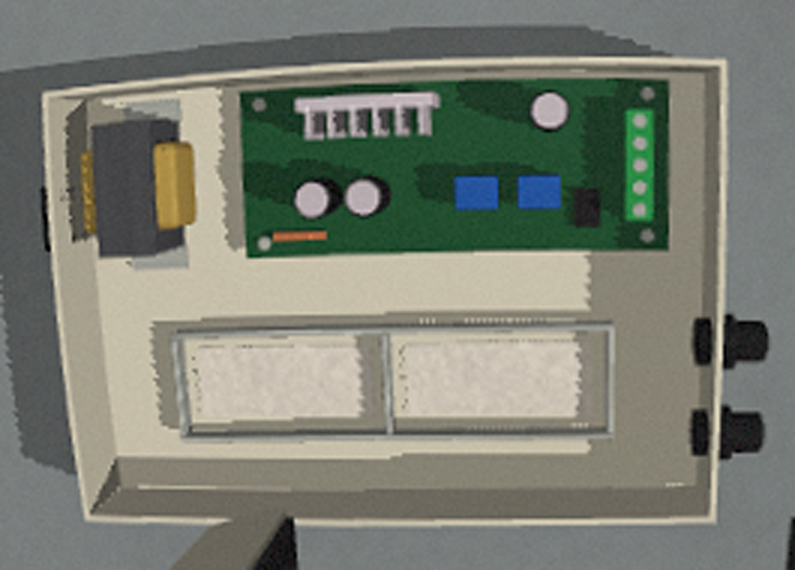

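View pics/uc2.png

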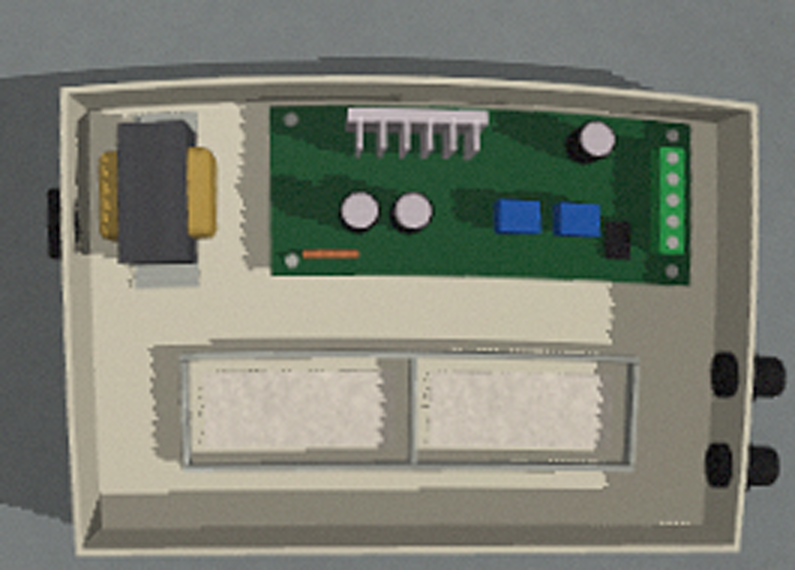

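Lip rim corners in u1 crop: (176,330),(612,324),(612,437),(186,437), divider (386,328)/(390,435); u2 crop: (182,357),(638,358),(634,468),(184,467), divider (411,356)/(413,466).

```bash
python3 - <<'E'
from h import *
np.set_printoptions(precision=4,suppress=True)
V={'u1':((95,75),[(176,330),(612,324),(612,437),(186,437),(386,328),(390,435),(44,93),(726,60),(715,521),(89,520)]),
'u2':((169,26),[(182,357),(638,358),(634,468),(184,467),(411,356),(413,466),(62,89),(757,105),(739,550),(77,553)])}
px={t:(np.array(c)+.5)/3-.5+np.array(o) for t,(o,c) in V.items()}
P=[]
for i in range(10):
    p,r=tri([(load(t)['eye'],ray(load(t),'wrist',px[t][i])[0]) for t in px]);P.append(p);print(i,p,round(r,4))
P=np.array(P)
for nm,s,z in(('lip',slice(0,4),.015),('tray',slice(6,10),.045)):
  for t in('u1','u2','tri'):
    Q=P[s] if t=='tri' else plane(load(t),'wrist',px[t][s],z)
    d=Q[1]+Q[2]-Q[0]-Q[3]
    print(nm,t,'L',np.linalg.norm(Q[1]-Q[0]),np.linalg.norm(Q[2]-Q[3]),'W',np.linalg.norm(Q[3]-Q[0]),np.linalg.norm(Q[2]-Q[1]),'c',Q.mean(0),'yaw',np.arctan2(d[1],d[0]))
E
```

```text
0 [ 0.4149 -0.2882  0.0024] 0.001
1 [ 0.6322 -0.2859  0.0131] 0.0006
2 [ 0.6323 -0.3396  0.0166] 0.0002
3 [ 0.4157 -0.3421  0.006 ] 0.0004
4 [ 0.5236 -0.2888  0.0026] 0.0004
5 [ 0.5245 -0.3404  0.0108] 0.0003
6 [ 0.3688 -0.1652  0.0432] 0.0
7 [ 0.6779 -0.164   0.0467] 0.0001
8 [ 0.6794 -0.3725  0.0454] 0.0001
9 [ 0.3687 -0.3761  0.0388] 0.0007
lip u1 L 0.21228099342396436 0.21308925647815 W 0.05481264390975263 0.05528128301274896 c [ 0.5258 -0.3125  0.015 ] yaw -0.0014284227679661231
lip u2 L 0.21473954054886546 0.21599441873304145 W 0.05179272178981641 0.05339150518112971 c [ 0.5246 -0.3136  0.015 ] yaw 0.005697290808700158
lip tri L 0.21754867995915117 0.21691160542232543 W 0.0540499866633544 0.05381716841263368 c [ 0.5238 -0.314   0.0095] yaw 0.011077771794241598
tray u1 L 0.30846154120505176 0.3070822757912302 W 0.20882362799901635 0.2088987989155839 c [ 0.5249 -0.2689  0.045 ] yaw 0.0051064542794609325
tray u2 L 0.3095276238614253 0.30955948831096614 W 0.20811430635108988 0.20900131701889738 c [ 0.5244 -0.269   0.045 ] yaw 0.004683063026999986
tray tri L 0.3091753049171575 0.31076217861450417 W 0.21090579543836852 0.2085564595664674 c [ 0.5237 -0.2694  0.0435] yaw 0.007612070998263079
```

```bash
cat >> h.py <<'E'
def goto(x,y,z,yaw):
    "print shift (mm, tool axes) and turn from the present pose to a TCP target with tool x at world yaw"
    s=robot.read_state();r=R.from_rotvec(s['orientation']);ax=r.apply([1,0,0]);y0=np.arctan2(ax[1],ax[0])
    d=r.inv().apply(np.array([x,y,z])-s['tool_pos'])*1e3
    w=(yaw-y0+np.pi)%(2*np.pi)-np.pi
    print('t',round(s['t'],2),'pos',s['tool_pos'].round(4),'yaw',round(y0,4),'zdir',r.apply([0,0,1]).round(4),'-> shift',d.round(1),'turn',round(-w,4),'F',np.round(s['force'],1),'open',s['opening'])
E
python3 - <<'E'
from h import *
goto(.6032,.2004,.2,2.644)
print(plane(load('w1'),'wrist',[(105,236),(230,232),(357,229)],.108))
E
```

```text
t 3.8 pos [ 0.4804 -0.3346  0.3232] yaw 1.5715 zdir [ 1.5e-03 -7.0e-04 -1.0e+00] -> shift [535. 123. 123.] turn -1.0725 F [ 0.3 -0.2 -0.1] open 0.09280247037303464
[[0.43015526 0.10359339 0.108     ]
 [0.55892095 0.10983857 0.108     ]
 [0.67462623 0.11260078 0.108     ]]
```

```bash
python3 - <<'E'
from h import *
print(plane(load('w1'),'wrist',[(105,236),(230,232),(357,229)],0))
print(plane(load('w1'),'wrist',[(70,272),(230,270),(366,262)],.108))
m=np.load('pics/w1.npy',allow_pickle=True).item()
E
```

```text
[[0.36385597 0.06376608 0.        ]
 [0.54297268 0.07245331 0.        ]
 [0.70392199 0.07629562 0.        ]]
[[0.3737852  0.05972856 0.108     ]
 [0.55713481 0.07173981 0.108     ]
 [0.6865185  0.0792043  0.108     ]]
```

Call:
arm_command --increments "0 50 12 0 -0.14; 0 100 24 0 -0.28; 0 150 36 0 -0.42; 0 200 48 0 -0.56; 0 250 60 0 -0.7"

```text
t: 4.3
tool_pos: [0.5392, -0.0889, 0.3227]
orientation: [1.314, 2.853, 0.001]
force: [1.3, -0.2, 0.7]
opening: 0.0931
gripper_force: 0.0
```

```bash
python3 -c "
from h import *
goto(.6032,.2004,.2,2.644)"
```

```text
t 4.3 pos [ 0.5392 -0.0889  0.3227] yaw 2.2786 zdir [ 9.e-04  2.e-04 -1.e+00] -> shift [178.3 236.6 122.8] turn -0.3654 F [ 1.3 -0.2  0.7] open 0.09312454123632426
```

Call:
arm_command --increments "0 30 40 0 -0.1; 0 60 80 0 -0.2; 0 90 120 0 -0.3; 0 120 160 20 -0.365; 0 150 200 40 -0.365"

```text
t: 4.8
tool_pos: [0.5938, 0.1484, 0.2858]
orientation: [0.778, 3.041, 0.002]
force: [1.0, -0.5, 0.6]
opening: 0.0929
gripper_force: 0.0
```

```bash
python3 -c "
from h import *
goto(.6032,.2004,.15,2.644)"
```

```text
t 4.8 pos [0.5938 0.1484 0.2858] yaw 2.641 zdir [ 2.5e-03  7.0e-04 -1.0e+00] -> shift [ 16.9  49.9 135.9] turn -0.003 F [ 1.  -0.5  0.6] open 0.09291196205172952
```

Call:
arm_command --increments "0 16 45 40 -0.003; 0 16 48 85 -0.003; 0 16 48 132 -0.003; 0 16 48 132 -0.003; 0 16 48 132 -0.003"

```text
t: 5.3
tool_pos: [0.6015, 0.1949, 0.1528]
orientation: [-0.779, -3.041, 0.002]
force: [-0.2, -0.9, 0.8]
opening: 0.0929
gripper_force: 0.0
```

```bash
python3 -c "
from h import *
goto(.6032,.2004,.047,2.644)
m,im=snap('g1')
print(proj(m,'wrist',[[.6032,.2004,.052]]))
cv2.imwrite('pics/g1c.png',im)"
```

```text
t 5.3 pos [0.6015 0.1949 0.1528] yaw 2.6403 zdir [-2.6e-03 -5.0e-04 -1.0e+00] -> shift [  0.9   5.8 105.8] turn -0.0037 F [-0.2 -0.9  0.8] open 0.0928557514584867
[[282.01853877 219.43891354]]
```

View pics/g1.png

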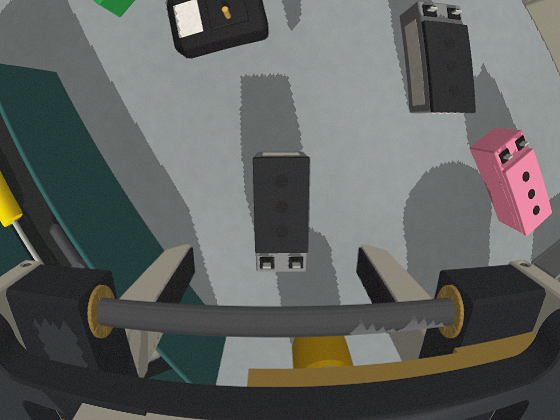

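Battery 1 stands upright in the picture, lid from row 154 to 253, columns 254–309, tabs at (266,263),(297,263): squared to the tool, fingers at 190 and 360.

```bash
python3 -c "
from h import *
m=load('g1');Q=plane(m,'wrist',[(254,155),(309.5,155),(307,253),(255,253)],.052)
d=Q[2]+Q[3]-Q[0]-Q[1];d/=np.linalg.norm(d);print(Q,Q.mean(0)+.01*d,np.arctan2(d[1],d[0]),np.linalg.norm(Q[3]-Q[0]),np.linalg.norm(Q[1]-Q[0]))"
```

```text
[[0.54917679 0.20600878 0.052     ]
 [0.56901953 0.24233919 0.052     ]
 [0.63784793 0.2046091  0.052     ]
 [0.61759619 0.16787696 0.052     ]] [0.60216213 0.20037094 0.052     ] -0.5049419207553352 0.07832783456788717 0.04139605528651749
```

Call:
arm_command --increments "0 1 6 0 -0.004; 0 1 6 40 -0.004; 0 1 6 70 -0.004; 0 1 6 70 -0.004; 0 1 6 70 -0.004"

```text
t: 5.85
tool_pos: [0.6056, 0.1999, 0.0856]
orientation: [0.775, 3.042, 0.002]
force: [1.0, -0.3, 1.0]
opening: 0.0934
gripper_force: 0.0
```

```bash
python3 -c "
from h import *
goto(.6032,.2004,.047,2.644)"
```

```text
t 5.85 pos [0.6056 0.1999 0.0856] yaw 2.6424 zdir [ 2.2e-03  6.0e-04 -1.0e+00] -> shift [ 2.4 -0.8 38.6] turn -0.0016 F [ 1.  -0.3  1. ] open 0.0933778615930514
```

Call:
arm_command --increments "0 1 0 20 0; 0 1 0 38 0; 0 1 0 38 0; 0 1 0 38 0"

```text
t: 6.25
tool_pos: [0.6051, 0.2005, 0.048]
orientation: [0.775, 3.042, 0.002]
force: [0.3, 0.4, 0.3]
opening: 0.0933
gripper_force: 0.0
```

```bash
python3 -c "
from h import *
for i in range(2):goto(.6028,.2004,.047,2.644);robot.read_camera('side')"
```

```text
t 6.25 pos [0.6051 0.2005 0.048 ] yaw 2.6427 zdir [ 3.1e-03  8.0e-04 -1.0e+00] -> shift [ 1.9 -1.2  1. ] turn -0.0013 F [0.3 0.4 0.3] open 0.09331524577241145
t 6.3 pos [0.6053 0.2006 0.0482] yaw 2.6427 zdir [ 3.8e-03  9.0e-04 -1.0e+00] -> shift [ 2.1 -1.4  1.2] turn -0.0013 F [ 0.2 -0.3 -0. ] open 0.09310154025121711
```

Call:
arm_command --increments "0.4 0 0 0 0; 0.6 0 0 0 0; 0.8 0 0 0 0; 1 0 0 0 0; 1 0 0 0 0" --grip_force 25

```text
t: 6.85
tool_pos: [0.6034, 0.2002, 0.0451]
orientation: [-0.775, -3.044, 0.0]
force: [0.4, 0.5, -0.3]
opening: 0.0578
gripper_force: 0.0
```

Call:
arm_command --increments "1 0 0 0 0; 1 0 0 0 0; 1 0 0 0 0; 1 0 0 -10 0; 1 0 0 -10 0"

```text
t: 7.35
tool_pos: [0.6037, 0.2004, 0.056]
orientation: [0.775, 3.044, 0.001]
force: [0.0, 0.1, -5.8]
opening: 0.0426
gripper_force: 25.0
```

```bash
python3 -c "
from h import *
for i in range(2):goto(.6028,.2004,.047,2.644);robot.read_camera('side')"
```

```text
t 7.35 pos [0.6037 0.2004 0.056 ] yaw 2.6428 zdir [ 6.e-04  4.e-04 -1.e+00] -> shift [ 0.8 -0.5  9. ] turn -0.0012 F [ 0.   0.1 -5.8] open 0.04259179926458404
t 7.4 pos [0.6037 0.2004 0.0556] yaw 2.6428 zdir [ 7.e-04  4.e-04 -1.e+00] -> shift [ 0.8 -0.4  8.6] turn -0.0012 F [-0.3  0.  -6.2] open 0.042944823270915526
```

Call:
arm_command --increments "1 0 0 -20 0; 1 0 0 -55 0; 1 0 0 -95 0; 1 0 0 -135 0; 1 0 0 -165 0" --grip_force 32

```text
t: 7.95
tool_pos: [0.6039, 0.2004, 0.2229]
orientation: [0.775, 3.043, 0.002]
force: [0.8, 0.2, -6.5]
opening: 0.0431
gripper_force: 32.0
```

Call:
arm_command --increments "1 0 0 -5 0; 1 0 0 -5 0"

```text
t: 8.15
tool_pos: [0.6039, 0.2004, 0.2255]
orientation: [0.775, 3.043, 0.001]
force: [-0.1, -0.9, -7.1]
opening: 0.043
gripper_force: 32.0
```

```bash
python3 -c "
from h import *
goto(.4718,-.3143,.22,3.1476)"
```

```text
t 8.15 pos [0.6039 0.2004 0.2255] yaw 2.6429 zdir [ 1.5e-03  4.0e-04 -1.0e+00] -> shift [-130.2 -515.1    5.1] turn -0.5047 F [-0.1 -0.9 -7.1] open 0.04302872677242058
```

Call:
arm_command --increments "1 -5 -20 0 0; 1 -14 -55 0 0; 1 -23 -92 0 0; 1 -33 -132 0 0; 1 -43 -172 0 0"

```text
t: 8.65
tool_pos: [0.5566, 0.0274, 0.2211]
orientation: [-0.773, -3.039, 0.002]
force: [0.4, 0.3, -6.0]
opening: 0.0431
gripper_force: 32.0
```

Call:
arm_command --increments "1 -10 -40 0 0; 1 -20 -80 0 0; 1 -30 -120 0 0; 1 -40 -160 0 0; 1 -50 -200 0 0"

```text
t: 9.15
tool_pos: [0.505, -0.1718, 0.2215]
orientation: [-0.774, -3.04, -0.002]
force: [1.2, 0.2, -7.1]
opening: 0.0429
gripper_force: 32.0
```

Call:
arm_command --increments "1 -10 -40 0 -0.1; 1 -20 -80 0 -0.2; 1 -30 -120 0 -0.3; 1 -37 -143 0 -0.4; 1 -37 -143 0 -0.5"

```text
t: 9.65
tool_pos: [0.4686, -0.3166, 0.2212]
orientation: [0.002, -3.137, -0.003]
force: [-1.1, 0.7, -6.5]
opening: 0.0424
gripper_force: 32.0
```

Call:
arm_command --increments "1 0 0 0 -0.005; 1 0 0 0 -0.005; 1 0 0 0 -0.005"

```text
t: 9.95
tool_pos: [0.471, -0.3133, 0.2238]
orientation: [0.008, -3.14, -0.002]
force: [0.3, -0.4, -5.7]
opening: 0.0427
gripper_force: 32.0
```

```bash
python3 -c "
from h import *
for i in range(2):goto(.4718,-.3143,.12,3.1476);snap('p%d'%i)
m=load('p1')
L=np.array([[-.3143-s,z,x] for s in(.0,) for z in(0,) for x in(0,)])
"
```

```text
t 9.95 pos [ 0.471  -0.3133  0.2238] yaw -3.1368 zdir [-0.0016  0.0014 -1.    ] -> shift [ -0.9  -1.2 103.8] turn -0.0012 F [ 0.3 -0.4 -5.7] open 0.04266276454016346
t 10.0 pos [ 0.4712 -0.3134  0.2243] yaw -3.1361 zdir [-1.e-03  9.e-04 -1.e+00] -> shift [ -0.7  -1.  104.3] turn -0.0006 F [ 0.1 -0.3 -6.2] open 0.04259085478642503
```

Call:
arm_command --increments "1 -1 -1 20 0; 1 -1 -1 60 0; 1 -1 -1 100 0; 1 -1 -1 135 0; 1 -1 -1 135 0"

```text
t: 10.55
tool_pos: [0.4688, -0.3118, 0.0841]
orientation: [0.01, -3.133, -0.011]
force: [-0.9, 2.1, -7.0]
opening: 0.0427
gripper_force: 32.0
```

Call:
arm_command --increments "1 0 0 0 0; 1 0 0 0 0"

```text
t: 10.75
tool_pos: [0.474, -0.3164, 0.0932]
orientation: [-0.01, 3.138, -0.004]
force: [1.4, -0.1, -4.8]
opening: 0.0429
gripper_force: 32.0
```

```bash
python3 -c "
from h import *
goto(.4718,-.3143,.07,3.1476);m,im=snap('p2')
s=robot.read_camera('side');c=robot.camera_model('side');p=proj(c,'side',[.5,-.3,.03])[0].astype(int);print(p)
x,y=np.clip(p[0]-133,0,294),np.clip(p[1]-100,0,220)
a=cv2.resize(s[y:y+200,x:x+266],(560,420),interpolation=cv2.INTER_CUBIC)
cv2.imwrite('pics/p2c.png',cv2.resize(np.hstack([im[:, 130:450],a[:,80:560]]),None,fx=1,fy=1));print(x,y)"
```

```text
t 10.75 pos [ 0.474  -0.3164  0.0932] yaw -3.1353 zdir [ 0.0034 -0.0028 -1.    ] -> shift [ 2.3  2.2 23.2] turn 0.0003 F [ 1.4 -0.1 -4.8] open 0.04288312293704619
[341 377]
208 220
```

View pics/p2c.png

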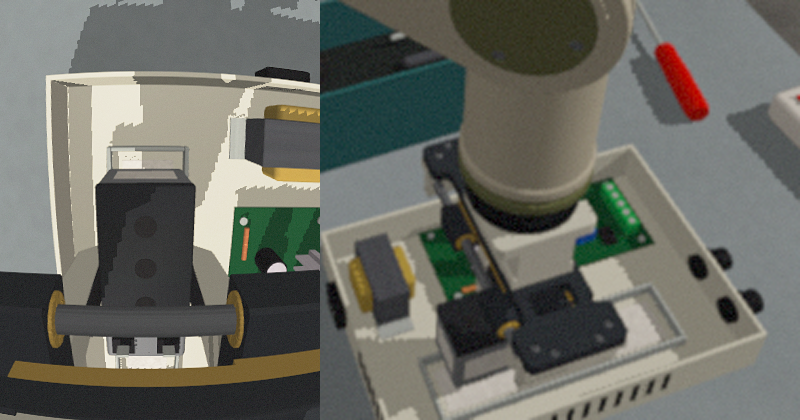

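Left (wrist): battery over the inner lip, lip's rear corners at (238,147) and (318,147) in full pixels, lid rear corners about (227,183),(325,183); right (side): gripper over the inner compartment, gland-end one free.

```bash
python3 -c "
from h import *
np.set_printoptions(precision=4,suppress=True)
s=robot.read_state();print(s['tool_pos'])
m=load('p2');print(plane(m,'wrist',[(238,147),(318,147)],.0135))
tcp=np.array([.474,-.3164,.0932]);r=R.from_euler('z',.006)
bat=lambda x,y,z:tcp+r.apply([x-.0008,y,z-.046])
print(proj(m,'wrist',[bat(-.0485,-.0215,.052),bat(-.0485,.0215,.052)]))
print(proj(m,'wrist',[[.4155,-.342,.0135],[.4152,-.286,.0135]]))
for i in range(3):goto(.4718,-.3143,.07,3.1476);robot.read_camera('side')"
```

```text
[ 0.474  -0.3165  0.0933]
[[ 0.4161 -0.3417  0.0135]
 [ 0.4157 -0.2874  0.0135]]
[[223.7323 183.1551]
 [324.9378 183.0911]]
[[237.5876 146.1914]
 [320.0581 146.3153]]
t 10.85 pos [ 0.474  -0.3165  0.0933] yaw -3.1354 zdir [ 0.0039 -0.0032 -1.    ] -> shift [ 2.3  2.3 23.3] turn 0.0002 F [-0.2  0.1 -6.7] open 0.042818566172141276
t 10.9 pos [ 0.4738 -0.3164  0.0929] yaw -3.1354 zdir [ 0.0034 -0.0027 -1.    ] -> shift [ 2.   2.1 22.9] turn 0.0002 F [-0.7  0.4 -5.4] open 0.0427960986880826
t 10.95 pos [ 0.4735 -0.3161  0.0924] yaw -3.1354 zdir [ 0.0028 -0.0023 -1.    ] -> shift [ 1.7  1.9 22.4] turn 0.0002 F [-0.4  0.2 -5.8] open 0.042781683127150805
```

Call:
arm_command --increments "1 0 0 4 0; 1 0 0 8 0; 1 0 0 8 0; 1 0 0 8 0; 1 0 0 8 0"

```text
t: 11.5
tool_pos: [0.4722, -0.3152, 0.0821]
orientation: [0.01, -3.141, -0.0]
force: [-0.4, 0.2, -5.8]
opening: 0.0429
gripper_force: 32.0
```

```bash
python3 -c "
from h import *
for i in range(3):goto(.4718,-.3145,.052,3.1476);robot.read_camera('side')"
```

```text
t 11.5 pos [ 0.4722 -0.3152  0.0821] yaw -3.1354 zdir [-2.e-04  1.e-04 -1.e+00] -> shift [ 0.4  0.7 30.1] turn 0.0002 F [-0.4  0.2 -5.8] open 0.042876385088752224
t 11.55 pos [ 0.4723 -0.3153  0.0822] yaw -3.1354 zdir [ 0. -0. -1.] -> shift [ 0.5  0.8 30.2] turn 0.0002 F [ 0.5  0.2 -6.1] open 0.04261151781482514
t 11.6 pos [ 0.4724 -0.3153  0.0823] yaw -3.1354 zdir [ 1.e-04 -1.e-04 -1.e+00] -> shift [ 0.5  0.8 30.3] turn 0.0002 F [ 0.5  0.2 -5.7] open 0.04307040200900812
```

Call:
arm_command --increments "1 0 1 5 0; 1 0 1 10 0; 1 0 1 15 0; 1 0 1 20 0; 1 0 1 24 0"

```text
t: 12.15
tool_pos: [0.472, -0.3141, 0.0574]
orientation: [0.01, -3.141, -0.001]
force: [-0.3, 0.6, -6.1]
opening: 0.0429
gripper_force: 32.0
```

Call:
arm_command --increments "1 0 0 1.5 0; 1 0 0 3 0; 1 0 0 4 0; 1 0 0 4 0; 1 0 0 4 0"

```text
t: 12.65
tool_pos: [0.4724, -0.3144, 0.0544]
orientation: [-0.01, 3.141, -0.0]
force: [0.1, 0.5, -6.4]
opening: 0.0431
gripper_force: 32.0
```

```bash
python3 -c "
from h import *
goto(.4718,-.3145,.05,3.1476)"
```

```text
t 12.65 pos [ 0.4724 -0.3144  0.0544] yaw -3.1354 zdir [ 3.e-04 -2.e-04 -1.e+00] -> shift [ 0.6 -0.1  4.4] turn 0.0002 F [ 0.1  0.5 -6.4] open 0.04309937945083083
```

Call:
arm_command --increments "1 0 0 1 0; 1 0 0 2 0; 1 0 0 3 0; 1 0 0 3 0"

```text
t: 13.05
tool_pos: [0.4721, -0.3141, 0.051]
orientation: [0.01, -3.141, -0.0]
force: [0.1, -0.1, -7.0]
opening: 0.0426
gripper_force: 32.0
```

Call:
arm_command --increments "1 0 0 0.7 0; 1 0 0 1.5 0; 1 0 0 1.5 0; 1 0 0 1.5 0"

```text
t: 13.45
tool_pos: [0.4723, -0.3143, 0.0497]
orientation: [0.01, -3.142, 0.0]
force: [0.0, -0.6, -6.1]
opening: 0.0426
gripper_force: 32.0
```

Call:
arm_command --increments "1 0 0 0.7 0; 1 0 0 1.5 0; 1 0 0 1.5 0; 1 0 0 1.5 0"

```text
t: 13.85
tool_pos: [0.4723, -0.3143, 0.0495]
orientation: [0.01, -3.141, -0.0]
force: [-6.6, 4.9, 7.9]
opening: 0.0428
gripper_force: 32.0
```

Call:
arm_command --increments "1 0 0 -0.7 0; 1 0 0 -0.7 0; 0.35 0 0 -0.7 0; 0.35 0 0 -0.7 0; 0.35 0 0 -0.7 0"

```text
t: 14.35
tool_pos: [0.4728, -0.3147, 0.0493]
orientation: [-0.01, 3.141, -0.001]
force: [0.6, -0.7, 0.5]
opening: 0.0593
gripper_force: 0.0
```

Call:
arm_command --increments "0.35 0 0 0 0; 0.35 0 0 -5 0; 0.35 0 0 -20 0; 0.35 0 0 -40 0; 0.35 0 0 -65 0"

```text
t: 14.85
tool_pos: [0.472, -0.314, 0.115]
orientation: [0.01, -3.141, -0.001]
force: [-0.1, 0.6, 0.1]
opening: 0.0606
gripper_force: 0.0
```

Call:
arm_command --increments "0.2 0 0 -25 0; 0.1 0 0 -60 0; 0 0 0 -100 0; 0 0 0 -100 0; 0 0 0 -100 0"

```text
t: 15.35
tool_pos: [0.4732, -0.315, 0.2167]
orientation: [-0.01, 3.138, -0.004]
force: [0.0, 0.2, -0.4]
opening: 0.0921
gripper_force: 0.0
```

```bash
python3 -c "
from h import *
goto(.5475,.3876,.25,2.732);m,im=snap('q1')
tcp=np.array([.4723,-.3143,.0495]);r=R.from_euler('z',.006)
P=np.array([tcp+r.apply([x-.0008,y,z-.046]) for x,y,z in[(-.0485,-.0215,.052),(-.0485,.0215,.052),(.0285,.0215,.052),(.0285,-.0215,.052)]])
print(proj(m,'wrist',P));cv2.imwrite('pics/q1c.png',cv2.resize(im[100:300,150:416],(798,600),interpolation=cv2.INTER_CUBIC))"
```

```text
t 15.35 pos [ 0.4732 -0.315   0.2167] yaw -3.1353 zdir [ 0.0035 -0.0028 -1.    ] -> shift [-78.8 702.  -35. ] turn 0.4158 F [ 0.   0.2 -0.4] open 0.09207983868205075
[[252.59547645 148.68277061]
 [298.96149838 148.66245149]
 [297.72740821 227.63952058]
 [253.88960171 227.65636983]]
```

View pics/q1c.png

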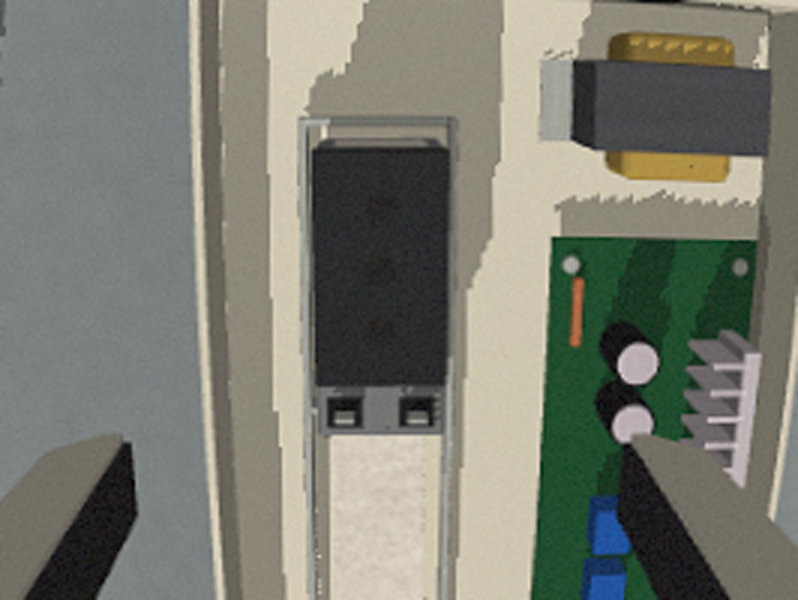

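Lid (crop) rows 148–385, columns 312–448, inside the lip all round, tabs at (345,412),(416,412) toward the glands: exactly as predicted (within 1 px). On to the second battery.

Call:
arm_command --increments "0 -4 40 -15 0; 0 -9 85 -25 0; 0 -15 130 -30 0; 0 -20 175 -30 0; 0 -25 220 -30 0"

```text
t: 15.9
tool_pos: [0.495, -0.0922, 0.2425]
orientation: [0.009, -3.139, -0.001]
force: [1.2, 0.3, -0.0]
opening: 0.0933
gripper_force: 0.0
```

Call:
arm_command --increments "0 -5 48 0 0; 0 -11 96 0 0; 0 -16 144 0 0; 0 -22 192 0 0; 0 -27 240 0 0"

```text
t: 16.4
tool_pos: [0.5203, 0.1479, 0.2422]
orientation: [0.01, -3.139, 0.001]
force: [0.5, -1.5, 0.1]
opening: 0.093
gripper_force: 0.0
```

Call:
arm_command --increments "0 -5 48 0 0.1; 0 -11 96 0 0.2; 0 -16 144 0 0.3; 0 -22 190 0 0.4; 0 -25 225 0 0.415"

```text
t: 16.9
tool_pos: [0.5438, 0.3736, 0.2415]
orientation: [-0.641, -3.073, 0.003]
force: [1.1, -0.2, 0.8]
opening: 0.093
gripper_force: 0.0
```

Call:
arm_command --increments "0 0 5 20 0; 0 0 5 40 0; 0 0 5 60 0; 0 0 5 60 0; 0 0 5 60 0"

```text
t: 17.4
tool_pos: [0.5461, 0.3752, 0.1825]
orientation: [-0.637, -3.074, 0.003]
force: [0.2, -0.9, 1.2]
opening: 0.0929
gripper_force: 0.0
```

```bash
python3 - <<'E'
from h import *
goto(.5472,.3874,.15,2.732);m,im=snap('g2')
np.set_printoptions(precision=4,suppress=True)
r=R.from_euler('z',2.732)
P=np.array([[.5472,.3874,0]+r.apply(v) for v in[(-.0485,-.0215,.052),(-.0485,.0215,.052),(.0285,.0215,.052),(.0285,-.0215,.052)]])
print(proj(m,'wrist',P))
g=im.max(2); mask=((g<75)).astype(np.uint8)
n,l,st,c=cv2.connectedComponentsWithStats(mask)
for i in range(1,n):
    if st[i,4]>800: print(st[i],c[i].round(1))
E
```

```text
t 17.4 pos [0.5461 0.3752 0.1825] yaw 2.7328 zdir [-0.0028 -0.0016 -1.    ] -> shift [ 3.8 11.7 32.5] turn 0.0008 F [ 0.2 -0.9  1.2] open 0.09291820551265924
[[311.2159 257.89  ]
 [264.0487 258.0543]
 [263.1606 173.6864]
 [313.9575 173.8432]]
[ 340    0   61   74 2871] [369.5  40.6]
[ 438    0  122  112 4875] [523.7  65. ]
[ 144   30   69   67 2906] [177.9  63.1]
[  64  124   82   64 3280] [109.6 154.1]
[    0   169   560   251 56429] [261.8 345.7]
[ 263  173   50   85 4123] [287.4 214.5]
```

The lid blob spans columns 263–313, rows 173–258, matching the estimate within 1 px.

Call:
arm_command --increments "0 3 11 20 0.001; 0 3 11 45 0.001; 0 3 11 70 0.001; 0 3 11 90 0.001; 0 3 11 90 0.001"

```text
t: 17.95
tool_pos: [0.5473, 0.3861, 0.0915]
orientation: [-0.639, -3.073, 0.004]
force: [-0.5, 0.4, -1.1]
opening: 0.0927
gripper_force: 0.0
```

Call:
arm_command --increments "0 0 0 15 0; 0 0 0 30 0; 0 0 0 38 0; 0 0 0 38 0; 0 0 0 38 0"

```text
t: 18.45
tool_pos: [0.5486, 0.3871, 0.0559]
orientation: [-0.639, -3.076, 0.0]
force: [0.4, -0.2, 1.4]
opening: 0.0931
gripper_force: 0.0
```

```bash
python3 -c "
from h import *
for i in range(2):goto(.5472,.3874,.046,2.732);robot.read_camera('side')"
```

```text
t 18.45 pos [0.5486 0.3871 0.0559] yaw 2.7318 zdir [-2.e-04 -1.e-04 -1.e+00] -> shift [ 1.4 -0.3  9.9] turn -0.0002 F [ 0.4 -0.2  1.4] open 0.0930960628768911
t 18.5 pos [0.549  0.3873 0.0565] yaw 2.7318 zdir [ 6.e-04  4.e-04 -1.e+00] -> shift [ 1.7 -0.6 10.5] turn -0.0002 F [0.1 0.2 0. ] open 0.09296747984646177
```

Call:
arm_command --increments "0 1.5 0 5 0; 0 1.5 0 10 0; 0 1.5 0 10 0; 0 1.5 0 10 0; 0.4 1.5 0 10 0"

```text
t: 19.05
tool_pos: [0.5473, 0.3877, 0.046]
orientation: [0.639, 3.076, 0.0]
force: [0.1, -0.5, -0.4]
opening: 0.0888
gripper_force: 0.0
```

Call:
arm_command --increments "0.6 0 0 0 0; 0.8 0 0 0 0; 1 0 0 0 0; 1 0 0 0 0; 1 0 0 0 0" --grip_force 25

```text
t: 19.55
tool_pos: [0.5473, 0.3877, 0.0459]
orientation: [0.639, 3.076, 0.0]
force: [0.1, 0.6, 0.6]
opening: 0.0496
gripper_force: 0.0
```

Call:
arm_command --increments "1 0 0 0 0; 1 0 0 0 0; 1 0 0 0 0; 1 0 0 0 0" --grip_force 32

```text
t: 19.95
tool_pos: [0.5471, 0.3873, 0.0459]
orientation: [-0.639, -3.075, 0.001]
force: [-3.0, -4.3, 3.8]
opening: 0.0425
gripper_force: 32.0
```

```bash
python3 -c "
from h import *
for i in range(3):goto(.5472,.3874,.2,2.732);robot.read_camera('side')"
```

```text
t 19.95 pos [0.5471 0.3873 0.0459] yaw 2.7317 zdir [-6.e-04 -7.e-04 -1.e+00] -> shift [  -0.     0.  -154.1] turn -0.0003 F [-3.  -4.3  3.8] open 0.04250566039927666
t 20.0 pos [0.5471 0.3873 0.0459] yaw 2.7317 zdir [-5.e-04 -7.e-04 -1.e+00] -> shift [  -0.     0.  -154.1] turn -0.0003 F [-3.1 -4.6  3.8] open 0.04318320771157717
t 20.05 pos [0.547  0.3873 0.0459] yaw 2.7318 zdir [-6.e-04 -8.e-04 -1.e+00] -> shift [-1.000e-01  0.000e+00 -1.541e+02] turn -0.0002 F [-2.6 -5.   3.3] open 0.042904451084406485
```

Call:
arm_command --increments "1 0 0 -10 0; 1 0 0 -40 0; 1 0 0 -80 0; 1 0 0 -120 0; 1 0 0 -150 0"

```text
t: 20.6
tool_pos: [0.5475, 0.3883, 0.1985]
orientation: [0.639, 3.075, 0.003]
force: [0.8, 0.0, -5.9]
opening: 0.0427
gripper_force: 32.0
```

Call:
arm_command --increments "1 0 0 -20 0.1; 1 0 0 -30 0.24; 1 0 0 -30 0.38; 1 0 0 -30 0.52; 1 0 0 -30 0.66"

```text
t: 21.1
tool_pos: [0.5468, 0.3879, 0.2253]
orientation: [-1.608, -2.698, 0.001]
force: [-0.4, 0.3, -6.4]
opening: 0.0428
gripper_force: 32.0
```

Call:
arm_command --increments "1 0 0 0 0.14; 1 0 0 0 0.28; 1 0 0 0 0.42; 1 0 0 0 0.56; 1 0 0 0 0.7"

```text
t: 21.6
tool_pos: [0.5468, 0.3878, 0.2251]
orientation: [-2.436, -1.983, 0.002]
force: [0.3, 0.3, -6.4]
opening: 0.0426
gripper_force: 32.0
```

Call:
arm_command --increments "1 0 0 0 0.14; 1 0 0 0 0.28; 1 0 0 0 0.42; 1 0 0 0 0.56; 1 0 0 0 0.7"

```text
t: 22.1
tool_pos: [0.5468, 0.3878, 0.2251]
orientation: [-2.969, -1.027, 0.002]
force: [-0.3, -0.5, -7.0]
opening: 0.0428
gripper_force: 32.0
```

Call:
arm_command --increments "1 0 0 0 0.14; 1 0 0 0 0.28; 1 0 0 0 0.42; 1 0 0 0 0.56; 1 0 0 0 0.66"

```text
t: 22.6
tool_pos: [0.5468, 0.3878, 0.2251]
orientation: [3.141, 0.01, -0.002]
force: [1.3, 0.6, -6.8]
opening: 0.0426
gripper_force: 32.0
```

```bash
python3 -c "
from h import *
robot.read_camera('side');goto(.578,-.3137,.225,.006)"
```

```text
t 22.65 pos [0.5468 0.3878 0.2251] yaw 0.0015 zdir [-1.2e-03 -2.0e-04 -1.0e+00] -> shift [3.020e+01 7.015e+02 2.000e-01] turn -0.0045 F [-0.2  0.2 -6.2] open 0.04277787231198397
```

Call:
arm_command --increments "1 1 15 0 -0.005; 1 2 50 0 -0.005; 1 4 90 0 -0.005; 1 6 135 0 -0.005; 1 8 180 0 -0.005"

```text
t: 23.15
tool_pos: [0.5569, 0.2058, 0.2256]
orientation: [3.141, 0.032, -0.0]
force: [0.8, -0.2, -5.4]
opening: 0.0432
gripper_force: 32.0
```

Call:
arm_command --increments "1 2 45 0 0; 1 4 90 0 0; 1 6 135 0 0; 1 8 180 0 0; 1 10 225 0 0"

```text
t: 23.65
tool_pos: [0.5705, -0.0193, 0.2259]
orientation: [-3.141, -0.031, -0.0]
force: [1.2, -0.1, -6.2]
opening: 0.0427
gripper_force: 32.0
```

Call:
arm_command --increments "1 2 45 0 0; 1 4 90 0 0; 1 6 135 0 0; 1 8 180 0 0; 1 10 225 0 0"

```text
t: 24.15
tool_pos: [0.5841, -0.244, 0.2258]
orientation: [-3.141, -0.031, 0.0]
force: [1.3, -0.9, -5.5]
opening: 0.0424
gripper_force: 32.0
```

Call:
arm_command --increments "1 2 35 0 0; 1 2 60 0 0; 1 2 70 0 0; 1 2 70 0 0; 1 2 70 0 0"

```text
t: 24.65
tool_pos: [0.5879, -0.3109, 0.2256]
orientation: [-3.14, -0.028, 0.001]
force: [0.6, 0.4, -5.4]
opening: 0.0428
gripper_force: 32.0
```

```bash
python3 -c "
from h import *
robot.read_camera('side');goto(.578,-.3137,.1,.006)"
```

```text
t 24.7 pos [ 0.5881 -0.3105  0.2258] yaw 0.0185 zdir [-2.e-04  8.e-04 -1.e+00] -> shift [-10.1   3.1 125.8] turn 0.0125 F [ 0.5  0.5 -6.2] open 0.042747188990186834
```

Call:
arm_command --increments "1 -6 3 5 0.012; 1 -10 3 25 0.012; 1 -10 3 50 0.012; 1 -10 3 75 0.012; 1 -10 3 100 0.012"

```text
t: 25.2
tool_pos: [0.5779, -0.3139, 0.1249]
orientation: [3.142, 0.009, 0.0]
force: [0.5, -0.5, -6.1]
opening: 0.0429
gripper_force: 32.0
```

Call:
arm_command --increments "1 0 0 10 0; 1 0 0 14 0; 1 0 0 14 0; 1 0 0 14 0; 1 0 0 14 0"

```text
t: 25.7
tool_pos: [0.5791, -0.3155, 0.1138]
orientation: [3.14, 0.008, 0.004]
force: [0.6, 0.2, -5.7]
opening: 0.0427
gripper_force: 32.0
```

```bash
python3 -c "
from h import *
for i in range(3):robot.read_camera('side');goto(.578,-.3137,.0705,.006)"
```

```text
t 25.75 pos [ 0.579  -0.3154  0.1136] yaw 0.0049 zdir [ 0.0021 -0.0014 -1.    ] -> shift [-1.1 -1.8 43. ] turn -0.0011 F [ 0.1  1.1 -6.1] open 0.043186174523446474
t 25.8 pos [ 0.5788 -0.3154  0.1132] yaw 0.0048 zdir [ 0.0017 -0.0011 -1.    ] -> shift [-0.9 -1.7 42.7] turn -0.0012 F [-0.4 -0.5 -6. ] open 0.042811227233268606
t 25.85 pos [ 0.5786 -0.3153  0.1129] yaw 0.0048 zdir [ 1.2e-03 -8.0e-04 -1.0e+00] -> shift [-0.7 -1.6 42.4] turn -0.0012 F [-1.2  0.  -6.3] open 0.04292368349494229
```

Call:
arm_command --increments "1 0 -1.5 8 -0.001; 1 0 -1.5 18 -0.001; 1 0 -1.5 28 -0.001; 1 0 -1.5 36 -0.001; 1 0 -1.5 41 -0.001"

```text
t: 26.35
tool_pos: [0.5773, -0.3129, 0.0689]
orientation: [-3.14, -0.009, 0.003]
force: [-0.8, -0.3, -6.5]
opening: 0.0426
gripper_force: 32.0
```

Call:
arm_command --increments "1 0 0 0 0; 1 0 0 0 0; 1 0 0 0 0; 1 0 0 0 0; 1 0 0 0 0"

```text
t: 26.85
tool_pos: [0.5784, -0.3136, 0.0714]
orientation: [3.141, 0.009, 0.001]
force: [0.4, 0.0, -6.5]
opening: 0.0429
gripper_force: 32.0
```

```bash
python3 - <<'E'
from h import *
np.set_printoptions(precision=4,suppress=True)
for i in range(3):robot.read_camera('side');goto(.578,-.3137,.0705,.006)
m,im=snap('f')
tcp=robot.read_state()['tool_pos'];r=R.from_euler('z',.005)
B=[tcp+r.apply([x,y,z-.046]) for x,y,z in[(-.0485,-.0215,.052),(-.0485,.0215,.052),(.0285,.0215,.052),(.0285,-.0215,.052)]]
print('lid',proj(m,'wrist',B));print('lip end',proj(m,'wrist',[[.6333,-.3414,.014],[.6330,-.2854,.014]]))
mask=(im.max(2)<75).astype(np.uint8);n,l,st,c=cv2.connectedComponentsWithStats(mask)
for i in range(1,n):
    if st[i,4]>500: print(st[i],c[i].round(1))
x=int(proj(m,'wrist',[[.6331,-.3134,.014]])[0,0]);print(x,im[95:200:1,x+20].mean(1).astype(int))
E
```

```text
t 26.9 pos [ 0.5784 -0.3135  0.0713] yaw 0.0059 zdir [ 0.0005 -0.0004 -1.    ] -> shift [-0.4  0.1  0.8] turn -0.0001 F [ 0.3  0.2 -6.5] open 0.04292927603496597
t 26.95 pos [ 0.5783 -0.3135  0.0712] yaw 0.0058 zdir [ 0.0004 -0.0003 -1.    ] -> shift [-0.3  0.2  0.7] turn -0.0002 F [-0.3 -0.  -6.6] open 0.04292113898288778
t 27.0 pos [ 0.5782 -0.3135  0.0711] yaw 0.0058 zdir [ 0.0003 -0.0001 -1.    ] -> shift [-0.2  0.2  0.6] turn -0.0002 F [ 0.8  0.9 -6.7] open 0.042906753720351555
lid [[315.5796 363.1975]
 [236.5797 363.1968]
 [227.6113 230.3643]
 [324.8709 230.3802]]
lip end [[322.0504 156.1351]
 [230.7612 156.1336]]
[ 216   36   45   38 1322] [238.3  56.2]
[ 294   36   45   39 1320] [315.8  56.3]
[297  82  39  14 504] [316.1  88.7]
[  72  119  106   77 4147] [129.1 154.4]
[  69  192   38   68 1293] [ 93.5 222.1]
[ 216  227  119   80 7941] [275.1 268.2]
[    0   266   560   154 36430] [247.  371.1]
[ 347  270  133   96 8255] [415.9 313.9]
[ 234  336   83   30 2183] [275.3 349.9]
276 [159 154 155 158 155 156 153 156 155 155 156 155 154 151 155 156 156 157
 154 155 154 155 155 153 154 154 154 153 154 154 154 153 154 152 154 152
 154 152 153 152 154 154 153 155 154 151 152 154 153 151 152 153 150 153
 149 150 152 154 153 153 130  88 184 198 184 171 154 141 150 150 150 150
 151 150 145 122 112 115 114 114 115 114 117 113 114 114 111 112 116 144
 155 148 136 131 129 129 131 135 117  67  34  35  38  43  38]
```

```bash
python3 -c "
from plant import robot
print(robot.close_job())"
```

```text
the job is handed in; nothing more can be done
None
```

I handed the job in at about 27 s: one battery is seated and released in the inner bay, and the other is held level about 1 cm above the gland-end rim. Both have their tabs towards the glands, and by my measurements both are centred to about 1 mm; I don't have the judge's result.

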